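# Hang up the accessory caddy in the eye-test room

## Task

The hanging place for the accessory caddy is blocked: a lens case was left lying in front of the post, under where the caddy hangs. Put that case squarely on top of the stack of two cases, edges flush; pull the folded hook arm fully out to its stop; and hang the caddy by the middle of its handle in the hook, so that it hangs free and upright. Keep the caddy upright all along, leave the stack where it is, and do not disturb the bottle, the jar or the glasses case.

Things in the scene. Friction and masses are not known exactly. Their poses are not given: they have to be found in the camera images.
- stand: fixed upright aluminium post, 18 mm across and 228 mm tall, on a square foot 50 x 50 x 30 mm. Origin: centre of the underside, on the post's axis; z up. Its -x axis is the direction in which the hook arm points when fully out; its +y axis is the direction of the folded arm.
- hook_arm (a joint): angle (rad) of the steel hook arm about the post's axis. 0: folded, pointing along the stand's +y; grows as the arm swings towards the stand's -x (counter-clockwise seen from above); 1.571: fully out, at its stop, pointing along the stand's -x. Stiff enough to stay where it is left. It can be swung with the side of the shut fingers.
- hook_pivot (a point): point on the post's axis, 215 mm above the table, where the hook arm starts
- hook_seat (a point): lowest point of the hook, where the handle rests: centre of its 10 mm round bar, 105 mm from the post's axis, 170 mm above the table; moves with the arm. The bar slopes straight down to it from the pivot (collar 28 mm across, 202 to 228 mm high), then turns up to the open tip, 135 mm from the axis, centre 205 mm high
- caddy: open white tray, 80 (x) x 130 (y) x 50 mm high, about 0.25 kg, with a rigid handle. Origin: centre of the underside; z up. Handle: 9 mm round bar in the plane x = 0: uprights at y = +-63 mm up to 122 mm, then a top bar along y, its centre line 135 mm high at y = +-55 mm, rising straight to 145 mm at y = 0. 85 mm clear between rim and top bar
- handle_mid (a point): middle (highest point) of the caddy's handle, centre line of the bar, 145 mm above the caddy's origin
- case_loose: closed aluminium lens case with black corners lying in front of the post, 120 mm (x) by 60 mm (y) by 40 mm high, about 0.25 kg. Origin: centre of the underside; z up
- case_mid: upper one of the two stacked cases, same shape and size as the loose one. Origin: centre of its underside (40 mm above the table)
- case_low: lower one of the two stacked cases, same shape and size, on the table. Origin: centre of the underside
- bottle: bystander: upright white bottle, 44 mm across, 110 mm tall. Origin: centre of the underside
- jar: bystander: upright jar, 64 mm across, 75 mm tall. Origin: centre of the underside
- glasses_case: bystander: black glasses case lying flat, 55 mm (x) by 150 mm (y) by 36 mm high. Origin: centre of the underside
There are look-alikes about, which are no part of the job. What is shaped like the case_loose but red is not meant.

How it is judged (in metres and radians):
At the end, for the whole second after the job is handed in: Arm within 0.12 rad of its stop; caddy at rest in the hook, handle middle within 20 mm of the hook's lowest point, tilt under 0.2 rad; loose case on the upper stacked case, and that on the lower one: centres within 10 mm, edges within 0.12 rad; lower case within 30 mm of its start (value of joint hook_arm above 1.45 rad and horizontal distance between handle_mid and hook_seat below 0.02 m and z of handle_mid in the frame of stand between 0.172 and 0.192 m and angle between caddy's own z axis and vertical below 0.2 rad and linear speed of caddy below 0.05 m/s and horizontal distance between case_loose and case_mid below 0.01 m and angle between the x axis of case_loose and the x axis of case_mid, either way round below 0.12 rad and height (world z) of case_loose between 0.076 and 0.084 m and angle between case_loose's own z axis and vertical below 0.08 rad and horizontal distance between case_mid and case_low below 0.01 m and angle between the x axis of case_mid and the x axis of case_low, either way round below 0.12 rad and height (world z) of case_mid above 0.036 m and distance of case_low from where it was at the start of the episode below 0.03 m); the robot touches nothing.
It fails at once if the bottle was moved over 25 mm or tipped (distance of bottle from where it was at the start of the episode above 0.025 m or angle between bottle's own z axis and vertical above 0.4 rad).
It fails at once if the jar was moved over 25 mm or tipped (distance of jar from where it was at the start of the episode above 0.025 m or angle between jar's own z axis and vertical above 0.4 rad).
It fails at once if the glasses case was moved over 25 mm (distance of glasses_case from where it was at the start of the episode above 0.025 m).
It fails at once if the caddy was tipped over 45 degrees (angle between caddy's own z axis and vertical above 0.785 rad).
It also fails if it takes over 64 s, if anything falls off the work surface, if the arm or the gripper's body presses on something with over 40 N, if the wrist force passes 120 N, or if a joint passes its speed limit or range.

## Robot

A 6-joint arm with a two-finger parallel gripper is mounted at the origin on the work surface. World frame = base frame: x ahead of the robot, y to its left, z up, the work surface at z = 0. Lengths are in m, angles in degrees, forces in N, time in s.
With the tool pointing down it reaches from about 0.35 to 0.8 m from the base axis. Payload 7.3 kg.
Tool frame: the origin (TCP) lies on the centre line of the jaws, within the pads' length; the fingertips stand 22 mm ahead of it and the grasp point (between the pads) lies 3 mm ahead of it; z points along the fingers, y is the line along which they close (so a half turn about z gives the same grasp; the last joint's range is limited). The gripper opens to 85 mm and grips with 20 to 120 N. Pads are 22 mm wide; open, the fingers measure 114 mm over their backs; the gripper's body (76 mm by 85 mm) begins 54 mm behind the grasp point. The pads swing forward as they close: fully open they stand 13 mm farther back than shut.
Start: joints at [-80.615, 19.595, 87.324, -0, 73.075, -8.365], TCP at [0.16, -0.5, 0.215] pointing down, gripper open.
Joint ranges: [-145.02, 145.02], [-44.19, 115.74], [2.07, 154.8], [-57.11, 237.11], [16.16, 152.29], [-177.93, 177.93]. Speed limits (degrees/s): [147.25, 147.25, 180, 180, 180, 180].

## Interface

Orientations are given as [roll, pitch, yaw] about the fixed x, y, z axes, in that order (R = Rz(yaw) Ry(pitch) Rx(roll)).
In Python, from cell import get_state, capture, get_calibration, job_done gives the robot as it stands. The module is installed in compiled form; this text tells all that it offers.
- The arm moves only by the tool move_arm, never from a script. Its argument "steps" is a list of rows, each a list of 3 entries, a list of its own where there are three numbers: the shift along the tool's x, y, z in units of 0.03 m (1.0 is 0.03 m), then the turn, a rotation vector about the tool's x, y, z in units of 0.08 rad (1.0 is 0.08 rad), then the closure, from -1 (fully open) to 1 (shut). In form: [[[x, y, z], [wx, wy, wz], hand], ...]. A call has 1 to 8 rows; each row shifts and turns the commanded pose from where the row before left it, along the tool's axes as they then stand; what a row does not reach is not made up. A row lasts 1/12 s, in which the tool goes at most 41.7 mm and 7.16 degrees, less where a joint would pass 70% of its speed; a pose out of reach is approached as far as the arm can. A call with a number of a shift or a turn outside -1 to 1 is refused whole. A call with a gripper value outside its range is refused whole. The fingers move at their own pace and stop on an object; "force" is the grip in N (left out, the last holds). Time passes only in rows, so rows that do not move let the fingers close. It gives the time, the measured TCP pose, the force, the opening and the grip force at its end, in the units of the state.
- get_state(): the state, without advancing time (a new reading comes with each control period).
- capture(name): name is "scene" or "side" or "wrist"; returns (picture, depth): 480x640x3 uint8, red, green, blue; 480x640 float32, m along the optical axis (not along the pixel's ray), 0 where there is no reading.
- get_calibration(name): a dict with "mtx" (3x3 intrinsics, pixels), "D" ([k1, k2, p1, p2, k3] as OpenCV has them; the pictures are not rectified), "view" (4x4, takes a point from world to camera coordinates); the wrist camera has in their place "T_tool_cam" (4x4, takes a point from camera to tool coordinates, whose origin is the TCP and whose axes are the flange's). Camera axes: x right, y down, z forward; pixel columns grow to the right and rows downward; lengths in m; the calibration is good to about 2 mm. A picture is of the moment at which its call begins: read the wrist's pose just before it. get_calibration takes no time and is no camera call.
- job_done(): hands the job in; it is judged then, once.
The state is a dict: "clock": time; "joints": joint angles; "joint_velocities": joint speeds; "joint_torque": joint torques, N m; "eef_pos": TCP position; "eef_rot": TCP orientation; "ft_force": force on the tool from outside, world axes, zero at the start; "ft_torque": the same for the moment, N m; "gripper_width": finger opening in m; "grasp_force": force on a finger pad.
Only numpy, scipy, OpenCV 4.12 (cv2) and the standard library are available. Lean on these libraries where they do the work, as an engineer would, in place of code of your own. Each camera call takes 0.05 s, during which the arm holds its last target. There are 200 camera calls.

## Working session

There is one attempt and no reset: what is moved stays moved. The work goes in short steps, Python scripts to look and compute and a tool call to move; the robot and the scene stay as the last step left them, time stands still between calls to the robot, and variables do not carry over. Pictures are saved under pics/ and viewed, at most 10 in all, crops included, and the job is handed in when it is done.

Besides the shell and the picture viewer there is one more tool, called as name([rows], argument=value, ...), one row to a line, values as JSON. move_arm: Moves the arm, as the interface text tells. Its arguments: {"type":"object","properties":{"steps":{"type":"array"},"force":{"type":"number"}},"required":["steps"]}

```bash
mkdir -p pics
cat > h.py <<'E'
import numpy as np, cv2
from cell import get_state, capture, get_calibration, job_done
def cloud(name):
    p,d=capture(name); c=get_calibration(name)
    v,u=np.mgrid[0:480,0:640]
    n=cv2.undistortPoints(np.stack([u.ravel(),v.ravel()],1).astype(np.float64)[:,None],c['mtx'],np.array(c['D'])).reshape(480,640,2)
    P=np.dstack([n*d[...,None],d])
    V=np.array(c['view']); W=(P-V[:3,3])@V[:3,:3]
    W[d==0]=np.nan
    return p,W
E
python3 - <<'E'
from h import *
for n in ('scene','side'):
    p,W=cloud(n); np.savez(n,p=p,W=W); cv2.imwrite(f'pics/{n}0.png',p[...,::-1])
    V=np.array(get_calibration(n)['view']); print(n,-V[:3,:3].T@V[:3,3])
print(get_state())
E
```

```text
scene [1.12354085 0.40846128 1.2071803 ]
side [0.5214131  0.78809114 0.62900404]
{'clock': 0.1, 'joints': array([-8.06164667e+01,  1.96324951e+01,  8.73717168e+01, -3.27885704e-04,
        7.30755690e+01, -8.36514555e+00]), 'joint_velocities': array([ 0.07373409, -0.11076804, -0.1304196 ,  0.00254719, -0.03288313,
       -0.01958248]), 'joint_torque': array([ 2.33542414e-03, -4.34447873e+01, -2.46492219e+01, -1.46658981e-04,
        4.65650606e-03,  3.62299750e-05]), 'eef_pos': array([ 0.15999878, -0.49962247,  0.21459527]), 'eef_rot': array([-1.79921022e+02, -1.12963885e-02,  1.77487667e+01]), 'ft_force': array([ 0.4927661, -0.7681408, -1.1420339]), 'ft_torque': array([-0.06254149, -0.0509606 , -0.02949374]), 'grasp_force': 0.0, 'gripper_width': 0.08522747240700775}
```

View pics/scene0.png

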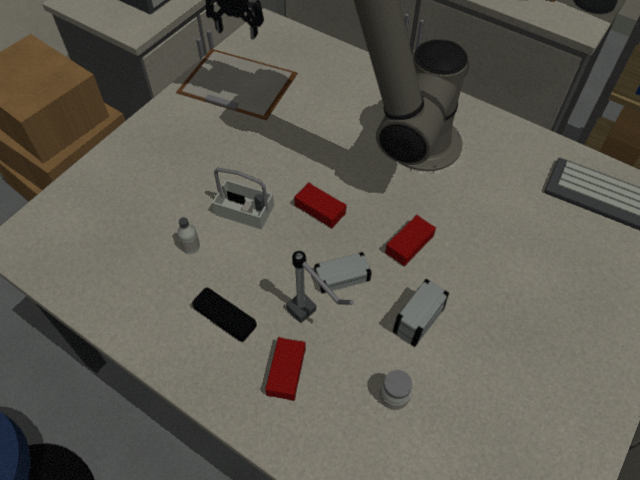

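View pics/side0.png

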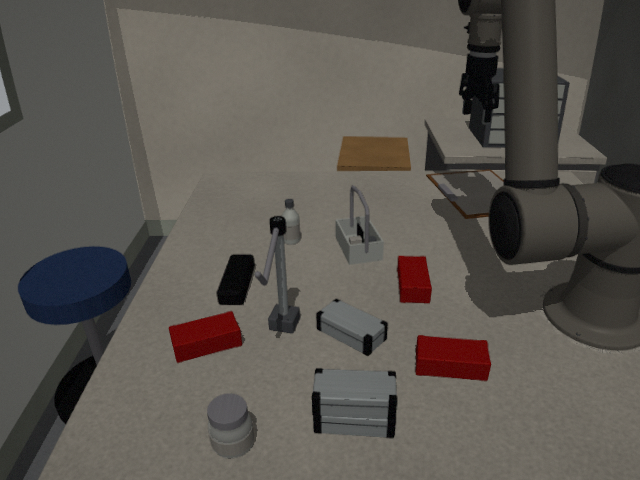

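The scene view shows the loose case at about (343,271), the stack at (421,311), the caddy at (242,203), the post at (300,280) with the arm pointing to (348,301), the bottle at (188,236), the jar at (397,389) and the glasses case at (224,313). The red cases are decoys. The side view agrees.

Run:
```python
from h import *
S={n:np.load(n+'.npz') for n in('scene','side')}
R={'loose':dict(scene=(308,245,378,296),side=(312,296,390,354),z=(.034,.05)),
'stack':dict(scene=(390,275,455,345),side=(308,362,400,440),z=(.07,.09)),
'caddyrim':dict(scene=(203,160,280,230),side=(330,205,385,265),z=(.042,.056)),
'handle':dict(scene=(203,160,280,230),side=(330,180,385,265),z=(.115,.16)),
'foot':dict(scene=(280,285,320,325),side=(262,300,305,335),z=(.025,.035)),
'collar':dict(scene=(285,245,312,275),side=(265,210,292,240),z=(.2,.24)),
'arm':dict(scene=(306,255,355,308),side=(254,225,276,288),z=(.15,.23)),
'glasses':dict(scene=(188,284,260,342),side=(215,250,258,306),z=(.03,.042)),
'bottle':dict(scene=(175,215,203,255),side=(276,196,304,246),z=(.02,.12)),
'jar':dict(scene=(380,365,415,410),side=(204,392,258,458),z=(.06,.085)),}
for k,r in R.items():
  for n in S:
    u0,v0,u1,v1=r[n]; W=S[n]['W'][v0:v1,u0:u1].reshape(-1,3)
    W=W[(W[:,2]>r['z'][0])&(W[:,2]<r['z'][1])]
    if len(W)<8: print(k,n,len(W));continue
    c,s,a=cv2.minAreaRect(W[:,:2].astype(np.float32)*1000)
    print(k,n,len(W),'c',np.round(c),'s',np.round(s),'a',round(a,1),'zmed',np.round(np.percentile(W[:,2],[5,50,95])*1000),'mean',np.round(W[:,:2].mean(0)*1000))
    if k in('arm','handle'):
      o=W[np.argsort(W[:,2])]; print('   lo',np.round(o[:15].mean(0)*1000),'hi',np.round(o[-15:].mean(0)*1000))
```

```text
loose scene 1153 c [494.  51.] s [ 65. 122.] a 51.1 zmed [36. 40. 44.] mean [494.  52.]
loose side 1495 c [493.  51.] s [ 64. 122.] a 50.3 zmed [36. 41. 43.] mean [491.  57.]
stack scene 1431 c [495. 254.] s [ 62. 124.] a 87.6 zmed [75. 79. 83.] mean [499. 255.]
stack side 2868 c [494. 256.] s [ 63. 121.] a 87.0 zmed [73. 81. 83.] mean [493. 261.]
caddyrim scene 517 c [ 468. -263.] s [ 86. 134.] a 14.4 zmed [43. 48. 54.] mean [ 467. -262.]
caddyrim side 439 c [ 466. -260.] s [ 82. 140.] a 13.2 zmed [43. 47. 51.] mean [ 464. -251.]
handle scene 225 c [ 469. -263.] s [ 13. 132.] a 13.8 zmed [120. 142. 150.] mean [ 469. -258.]
   lo [ 465. -241.  119.] hi [ 471. -263.  151.]
handle side 171 c [ 466. -261.] s [ 10. 134.] a 13.9 zmed [118. 140. 147.] mean [ 463. -245.]
   lo [ 466. -256.  117.] hi [ 467. -258.  148.]
foot scene 325 c [620.  22.] s [51. 51.] a 77.8 zmed [26. 29. 34.] mean [625.  25.]
foot side 389 c [618.  23.] s [52. 51.] a 78.7 zmed [26. 31. 33.] mean [618.  30.]
collar scene 265 c [625.  30.] s [48. 28.] a 60.3 zmed [207. 225. 230.] mean [624.  29.]
collar side 326 c [6
[... 161 characters left out ...]
[635. 121. 173.] hi [625.  51. 216.]
arm side 433 c [629.  93.] s [138.  15.] a 86.5 zmed [173. 195. 217.] mean [628.  93.]
   lo [628.  61. 163.] hi [626.  33. 221.]
glasses scene 1384 c [ 734. -108.] s [149.  55.] a 89.0 zmed [31. 35. 39.] mean [ 735. -107.]
glasses side 988 c [ 732. -107.] s [151.  56.] a 89.0 zmed [32. 36. 38.] mean [731. -99.]
bottle scene 512 c [ 636. -296.] s [37. 44.] a 49.3 zmed [ 25.  68. 111.] mean [ 638. -292.]
bottle side 485 c [ 627. -292.] s [40. 35.] a 9.3 zmed [ 24.  66. 108.] mean [ 625. -287.]
jar scene 641 c [675. 297.] s [55. 54.] a 44.3 zmed [68. 75. 79.] mean [677. 298.]
jar side 1216 c [673. 299.] s [56. 56.] a 75.1 zmed [64. 75. 77.] mean [673. 303.]
```

move_arm([
  [[0, 0, 0], [0, 0, -1], -1],
  [[0, 0, 0], [0, 0, -1], -1],
  [[0, 0, 0], [0, 0, -1], -1],
  [[0, 0, 0], [0, 0, -1], -1],
  [[0, 0, 0], [0, 0, -1], -1],
  [[0, 0, 0], [0, 0, -1], -1],
  [[0, 0, 0], [0, 0, -1], -1],
  [[0, 0, 0], [0, 0, -1], -1],
])

```text
clock: 0.77
eef_pos: [0.16, -0.4997, 0.2148]
eef_rot: [-180.0, -0.0, 54.6]
ft_force: [-0.0, 0.3, -0.0]
gripper_width: 0.0857
grasp_force: 0.0
```

move_arm([
  [[0, 0, 0], [0, 0, -1], -1],
  [[0, 0, 0], [0, 0, -1], -1],
  [[0, 0, 0], [0, 0, -1], -1],
  [[0, 0, 0], [0, 0, -1], -1],
  [[0, 0, 0], [0, 0, -1], -1],
  [[0, 0, 0], [0, 0, -1], -1],
  [[0, 0, 0], [0, 0, -1], -1],
  [[0, 0, 0], [0, 0, -1], -1],
])

```text
clock: 1.43
eef_pos: [0.16, -0.4998, 0.2148]
eef_rot: [-180.0, -0.0, 91.3]
ft_force: [0.4, -0.3, 0.8]
gripper_width: 0.0853
grasp_force: 0.0
```

move_arm([
  [[0, 0, 0], [0, 0, -1], -1],
  [[0, 0, 0], [0, 0, -1], -1],
  [[0, 0, 0], [0, 0, -1], -1],
  [[0, 0, 0], [0, 0, -1], -1],
  [[0, 0, 0], [0, 0, -1], -1],
  [[0, 0, 0], [0, 0, -1], -1],
  [[0, 0, 0], [0, 0, -1], -1],
  [[0, 0, 0], [0, 0, -1], -1],
])

```text
clock: 2.1
eef_pos: [0.16, -0.4998, 0.2148]
eef_rot: [180.0, -0.0, 128.0]
ft_force: [-0.1, 0.2, -0.4]
gripper_width: 0.0857
grasp_force: 0.0
```

move_arm([
  [[0, 0, 0], [0, 0, -1], -1],
  [[0, 0, 0], [0, 0, -1], -1],
  [[0, 0, 0], [0, 0, -0.8], -1],
  [[0.14, 0.97, 0], [0, 0, 0], -1],
  [[0.14, 0.97, 0], [0, 0, 0], -1],
  [[0.14, 0.97, 0], [0, 0, 0], -1],
  [[0.14, 0.97, 0], [0, 0, 0], -1],
  [[0.14, 0.97, 0], [0, 0, 0], -1],
])

```text
clock: 2.77
eef_pos: [0.2366, -0.3728, 0.2149]
eef_rot: [180.0, -0.0, 140.6]
ft_force: [1.1, -0.5, 0.3]
gripper_width: 0.0855
grasp_force: 0.0
```

move_arm([
  [[0.14, 0.97, 0], [0, 0, 0], -1],
  [[0.14, 0.97, 0], [0, 0, 0], -1],
  [[0.14, 0.97, 0], [0, 0, 0], -1],
  [[0.14, 0.97, 0], [0, 0, 0], -1],
  [[0.14, 0.97, 0], [0, 0, 0], -1],
  [[0.14, 0.97, 0], [0, 0, 0], -1],
  [[0.14, 0.97, 0], [0, 0, 0], -1],
  [[0.14, 0.97, 0], [0, 0, 0], -1],
])

```text
clock: 3.43
eef_pos: [0.3584, -0.1716, 0.2151]
eef_rot: [-180.0, -0.0, 140.6]
ft_force: [0.9, 0.4, -0.1]
gripper_width: 0.0854
grasp_force: 0.0
```

move_arm([
  [[0.14, 0.97, 0], [0, 0, 0], -1],
  [[0.14, 0.97, 0], [0, 0, 0], -1],
  [[0.14, 0.97, 0], [0, 0, 0], -1],
  [[0.14, 0.97, 0], [0, 0, 0], -1],
  [[0.14, 0.97, 0], [0, 0, 0], -1],
  [[0.14, 0.97, 0], [0, 0, 0], -1],
  [[0.14, 0.97, 0], [0, 0, 0], -1],
  [[0, 0, 0], [0, 0, 0], -1],
])

```text
clock: 4.1
eef_pos: [0.4663, 0.0066, 0.2148]
eef_rot: [179.9, -0.0, 140.8]
ft_force: [-0.3, -0.1, 0.1]
gripper_width: 0.0851
grasp_force: 0.0
```

move_arm([
  [[0.12, 0.86, 0], [0, 0, 0], -1],
  [[0.12, 0.86, 0], [0, 0, 0], -1],
  [[0, 0, 1], [0, 0, 0], -1],
  [[0, 0, 1], [0, 0, 0], -1],
  [[0, 0, 1], [0, 0, 0], -1],
  [[0, 0, 1], [0, 0, 0], -1],
  [[0, 0, 1], [0, 0, 0], -1],
  [[0, 0, 0.6], [0, 0, 0], -1],
])

```text
clock: 4.77
eef_pos: [0.4899, 0.0472, 0.0442]
eef_rot: [-179.8, -0.2, 140.6]
ft_force: [-1.2, 0.2, -0.2]
gripper_width: 0.0856
grasp_force: 0.0
```

move_arm([
  [[0, 0, 0.56], [0, 0, 0], -1],
  [[0, 0, 0], [0, 0, 0], -1],
  [[0, 0, 0], [0, 0, 0], 1],
  [[0, 0, 0], [0, 0, 0], 1],
  [[0, 0, 0], [0, 0, 0], 1],
  [[0, 0, 0], [0, 0, 0], 1],
  [[0, 0, 0], [0, 0, 0], 1],
  [[0, 0, 0], [0, 0, 0], 1],
], force=50)

```text
clock: 5.43
eef_pos: [0.4922, 0.0474, 0.031]
eef_rot: [180.0, 0.1, 140.6]
ft_force: [-0.7, -0.6, -0.1]
gripper_width: 0.0124
grasp_force: 0.0
```

Run:
```python
from h import *
a,_=cloud('scene'); b,_=cloud('side')
im=np.hstack([cv2.resize(a[200:360,250:470],(400,291)),cv2.resize(b[200:420,220:520],(400,291))])
cv2.imwrite('pics/g1.png',im[...,::-1]); s=get_state(); print(s['gripper_width'],s['grasp_force'],s['eef_pos'])
```

```text
7.005767973678411e-05 0.0 [0.4920001  0.04740089 0.03069802]
```

View pics/g1.png

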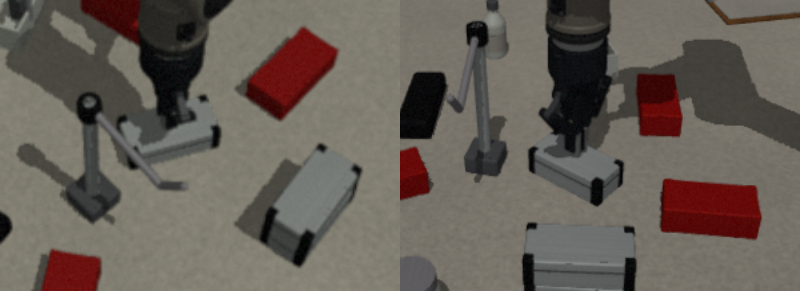

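The fingers are shut, and the case looks unmoved at (170,130) in the left crop. I need to know where the fingertips really are.

Run:
```python
from h import *
for n in('scene','side'):
    p,W=cloud(n); W0=np.load(n+'.npz')['W']
    u0,v0,u1,v1=(308,215,378,300) if n=='scene' else (290,220,400,360)
    D=(np.linalg.norm(W-W0,axis=2)>.02)
    M=np.zeros_like(D); M[v0:v1,u0:u1]=1
    Q=W[D&M]; Q=Q[np.isfinite(Q[:,2])]
    for z in range(0,130,10):
        q=Q[(Q[:,2]*1000>=z)&(Q[:,2]*1000<z+10)]*1000
        if len(q): print(n,z,len(q),np.round(q.min(0)),np.round(q.max(0)))
    L=W[v0:v1,u0:u1].reshape(-1,3); L=L[(L[:,2]>.034)&(L[:,2]<.046)]
    print(cv2.minAreaRect(L[:,:2].astype(np.float32)*1000))
s=get_state();print(s['eef_pos'],s['joints'])
p,d=capture('wrist'); cv2.imwrite('pics/w1.png',p[...,::-1]); print(get_calibration('wrist')['T_tool_cam'])
```

```text
scene 50 5 [500.  41.  56.] [504.  54.  60.]
scene 60 11 [499.  37.  61.] [507.  53.  70.]
scene 70 7 [496.  35.  71.] [505.  47.  78.]
scene 80 4 [499.  37.  83.] [507.  51.  87.]
scene 90 28 [496.  31.  92.] [522.  65. 100.]
scene 100 22 [487.  18. 100.] [526.  69. 110.]
scene 110 31 [496.  26. 110.] [533.  79. 120.]
scene 120 16 [501.  29. 121.] [529.  77. 130.]
((452.2712707519531, -1.656494140625), (196.7501983642578, 121.04342651367188), 51.49981689453125)
side 50 33 [478.  47.  54.] [504.  60.  60.]
side 60 57 [479.  46.  60.] [504.  61.  70.]
side 70 63 [479.  47.  70.] [504.  62.  80.]
side 80 33 [474.  45.  80.] [497.  64.  89.]
side 90 129 [461.  29.  90.] [522.  80. 100.]
side 100 125 [457.  24. 100.] [527.  87. 110.]
side 110 178 [449.  13. 110.] [530.  93. 120.]
side 120 174 [446.   9. 120.] [537.  98. 130.]
((479.3265380859375, -105.34236145019531), (215.00738525390625, 432.80035400390625), 12.850744247436523)
[0.49190417 0.04740374 0.03053041] [-3.38519007e+00  2.99503173e+01  1.05067386e+02 -8.08019202e-03
  4.49679009e+01 -5.39728638e+01]
[[ 1.07207002e-04 -9.53068429e-01 -3.02754946e-01  7.73424382e-02]
 [ 9.99999937e-01 -4.65340450e-07  3.55569738e-04 -8.18936925e-04]
 [-3.39023175e-04 -3.02754965e-01  9.53068369e-01 -1.57775573e-01]
 [ 0.00000000e+00  0.00000000e+00  0.00000000e+00  1.00000000e+00]]
```

View pics/w1.png

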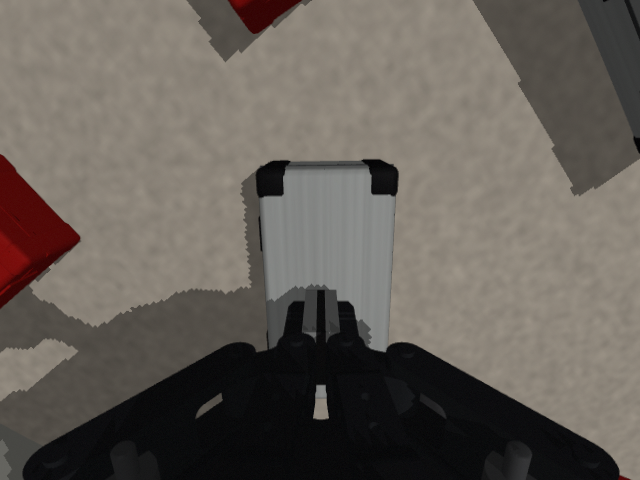

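The wrist view shows the shut fingertips at about (320,290) over the case top, with the case undisturbed between v=160 and v=350. I'll check the heights with the wrist depth.

Run:
```python
from h import *
s=get_state(); p,d=capture('wrist'); c=get_calibration('wrist'); print(c['mtx'],c['D'])
T=np.array(c['T_tool_cam'])
from scipy.spatial.transform import Rotation as R
r=R.from_euler('xyz',s['eef_rot'],degrees=True).as_matrix()
for u,v in [(320,295),(308,295),(334,295),(320,330),(305,330),(320,200),(330,250),(280,330),(150,150),(450,300)]:
    n=cv2.undistortPoints(np.array([[[u,v]]],float),c['mtx'],np.array(c['D']))[0,0]
    t=T[:3,:3]@(np.array([*n,1])*d[v,u])+T[:3,3]
    print(u,v,round(float(d[v,u]),3),'tool',np.round(t*1000),'world',np.round((r@t+s['eef_pos'])*1000))
print(s)
```

```text
[[351.65061603   0.         320.50626376]
 [  0.         351.65061603 240.09628474]
 [  0.           0.           1.        ]] [-0.0292117  0.         0.         0.         0.       ]
320 295 0.147 tool [ 11.  -1. -25.] world [483.  54.  55.]
308 295 0.149 tool [ 10.  -6. -23.] world [480.  49.  53.]
334 295 0.148 tool [ 11.   5. -24.] world [487.  58.  55.]
320 330 0.121 tool [ 11.  -1. -52.] world [483.  54.  82.]
305 330 0.121 tool [ 11.  -6. -52.] world [479.  50.  83.]
320 200 0.15 tool [48. -1. -9.] world [454.  77.  40.]
330 250 0.159 tool [25.  4. -8.] world [475.  66.  38.]
280 330 0.169 tool [-15. -20.  -9.] world [491.  22.  40.]
150 150 0.183 tool [ 67. -90.  31.] world [383.  20.  -1.]
450 300 0.21 tool [-21.  77.  32.] world [557.  94.  -1.]
{'clock': 5.6833, 'joints': array([-3.38396509e+00,  2.99596682e+01,  1.05071780e+02, -7.94280656e-03,
        4.49655052e+01, -5.39725504e+01]), 'joint_velocities': array([ 0.02987564,  0.11843095,  0.04388467, -0.04633787,  0.02129804,
        0.08986831]), 'joint_torque': array([ 9.04384815e-04, -4.45364249e+01, -1.65962899e+01, -5.83027504e-04,
        5.01424820e-04, -1.46546063e-04]), 'eef_pos': array([0.4918373 , 0.04741871, 0.03043268]), 'eef_rot': array([-1.79997252e+02,  5.76539223e-03,  1.40594205e+02]), 'ft_force': array([-0.39920036,  0.61086897, -0.04654627]), 'ft_torque': array([-0.03459026,  0.00575397,  0.06169817]), 'grasp_force': 0.0, 'gripper_width': -0.00015765163443991976}
```

Run:
```python
from h import *
p,d=capture('wrist'); c=get_calibration('wrist'); T=np.array(c['T_tool_cam'])
for u in (308,314,328,334):
  o=[]
  for v in range(280,302,2):
    n=cv2.undistortPoints(np.array([[[u,v]]],float),c['mtx'],np.array(c['D']))[0,0]
    t=T[:3,:3]@(np.array([*n,1])*d[v,u])+T[:3,3]; o.append((v,*np.round(t*1000).astype(int)[[0,2]]))
  print(u,*o)
```

```text
308 (280, np.int64(11), np.int64(-8)) (282, np.int64(10), np.int64(-9)) (284, np.int64(9), np.int64(-9)) (286, np.int64(8), np.int64(-9)) (288, np.int64(7), np.int64(-9)) (290, np.int64(10), np.int64(-18)) (292, np.int64(10), np.int64(-20)) (294, np.int64(77), np.int64(-158)) (296, np.int64(10), np.int64(-25)) (298, np.int64(10), np.int64(-26)) (300, np.int64(11), np.int64(-29))
314 (280, np.int64(11), np.int64(-8)) (282, np.int64(9), np.int64(-8)) (284, np.int64(8), np.int64(-8)) (286, np.int64(8), np.int64(-9)) (288, np.int64(7), np.int64(-9)) (290, np.int64(11), np.int64(-20)) (292, np.int64(11), np.int64(-22)) (294, np.int64(11), np.int64(-23)) (296, np.int64(10), np.int64(-24)) (298, np.int64(11), np.int64(-28)) (300, np.int64(11), np.int64(-29))
328 (280, np.int64(10), np.int64(-8)) (282, np.int64(10), np.int64(-9)) (284, np.int64(9), np.int64(-9)) (286, np.int64(7), np.int64(-8)) (288, np.int64(7), np.int64(-9)) (290, np.int64(10), np.int64(-18)) (292, np.int64(11), np.int64(-21)) (294, np.int64(11), np.int64(-23)) (296, np.int64(10), np.int64(-24)) (298, np.int64(11), np.int64(-27)) (300, np.int64(10), np.int64(-28))
334 (280, np.int64(11), np.int64(-9)) (282, np.int64(10), np.int64(-9)) (284, np.int64(9), np.int64(-9)) (286, np.int64(7), np.int64(-8)) (288, np.int64(7), np.int64(-9)) (290, np.int64(10), np.int64(-18)) (292, np.int64(11), np.int64(-21)) (294, np.int64(11), np.int64(-23)) (296, np.int64(11), np.int64(-25)) (298, np.int64(10), np.int64(-26)) (300, np.int64(10), np.int64(-28))
```

The shut fingertips stand about 17 mm behind the reported TCP, not 22 mm ahead of it, so tip z = eef z + 0.017. I'll correct for that: reopen, shift and go 42 mm lower.

move_arm([
  [[0.03, 0.12, -0.3], [0, 0, 0], -1],
  [[0, 0, 0], [0, 0, 0], -1],
  [[0, 0, 0], [0, 0, 0], -1],
  [[0, 0, 0], [0, 0, 0], -1],
  [[0, 0, 0], [0, 0, 0], -1],
  [[0, 0, 0], [0, 0, 0], -1],
  [[0, 0, 0], [0, 0, 0], -1],
  [[0, 0, 0], [0, 0, 0], -1],
])

```text
clock: 6.45
eef_pos: [0.4934, 0.0507, 0.0393]
eef_rot: [-180.0, -0.0, 140.6]
ft_force: [0.5, 0.3, 0.9]
gripper_width: 0.0858
grasp_force: 0.0
```

move_arm([
  [[0, 0, 0.5], [0, 0, 0], -1],
  [[0, 0, 0.5], [0, 0, 0], -1],
  [[0, 0, 0.4], [0, 0, 0], -1],
  [[0, 0, 0.3], [0, 0, 0], -1],
  [[0, 0, 0], [0, 0, 0], -1],
])

```text
clock: 6.87
eef_pos: [0.4922, 0.0508, -0.0132]
eef_rot: [-179.9, -0.1, 140.6]
ft_force: [-0.9, 0.2, 0.1]
gripper_width: 0.0856
grasp_force: 0.0
```

move_arm([
  [[0, 0, 0], [0, 0, 0], 1],
  [[0, 0, 0], [0, 0, 0], 1],
  [[0, 0, 0], [0, 0, 0], 1],
  [[0, 0, 0], [0, 0, 0], 1],
  [[0, 0, 0], [0, 0, 0], 1],
  [[0, 0, 0], [0, 0, 0], 1],
], force=50)

```text
clock: 7.37
eef_pos: [0.4941, 0.0507, -0.0108]
eef_rot: [179.9, 0.1, 140.6]
ft_force: [-0.7, 0.1, 6.2]
gripper_width: 0.059
grasp_force: 55.5
```

move_arm([
  [[0, 0, -0.6], [0, 0, 0], 1],
  [[0, 0, -1], [0, 0, 0], 1],
  [[0, 0, -1], [0, 0, 0], 1],
  [[0, 0, -1], [0, 0, 0], 1],
  [[0, 0, -0.6], [0, 0, 0], 1],
  [[0, 0, 0], [0, 0, -1], 1],
  [[0, 0, 0], [0, 0, -1], 1],
  [[0, 0, 0], [0, 0, -1], 1],
])

```text
clock: 8.03
eef_pos: [0.4931, 0.0508, 0.1146]
eef_rot: [-180.0, 0.0, 154.6]
ft_force: [-0.8, 0.5, -3.2]
gripper_width: 0.0594
grasp_force: 55.6
```

move_arm([
  [[0, 0, 0], [0, 0, -1], 1],
  [[0, 0, 0], [0, 0, -1], 1],
  [[0, 0, 0], [0, 0, -1], 1],
  [[0, 0, 0], [0, 0, -1], 1],
  [[0, 0, 0], [0, 0, -1], 1],
  [[0.05, 0.97, 0], [0, 0, 0], 1],
  [[0.05, 0.97, 0], [0, 0, 0], 1],
  [[0.05, 0.97, 0], [0, 0, 0], 1],
])

```text
clock: 8.7
eef_pos: [0.4926, 0.1388, 0.114]
eef_rot: [-180.0, -0.1, 177.2]
ft_force: [1.1, 0.2, -3.6]
gripper_width: 0.0594
grasp_force: 55.9
```

move_arm([
  [[0.05, 0.97, 0], [0, 0, 0], 1],
  [[0.05, 0.97, 0], [0, 0, 0], 1],
  [[0.05, 0.97, 0], [0, 0, 0], 1],
  [[0.05, 0.97, 0], [0, 0, 0], 1],
  [[0, 0, 0], [0, 0, 0], 1],
  [[0, 0, 0], [0, 0, 0], 1],
])

```text
clock: 9.2
eef_pos: [0.4918, 0.2559, 0.1137]
eef_rot: [-180.0, -0.1, 177.4]
ft_force: [0.1, -0.2, -2.8]
gripper_width: 0.0595
grasp_force: 56.1
```

Run:
```python
from h import *
s=get_state(); print(s['eef_pos'],s['eef_rot'],s['gripper_width'],s['grasp_force'])
for n in('scene','side'):
    p,W=cloud(n); cv2.imwrite(f'pics/{n}2.png',p[...,::-1])
    u0,v0,u1,v1=(370,200,480,350) if n=='scene' else (250,230,460,450)
    Q=W[v0:v1,u0:u1].reshape(-1,3); m=p[v0:v1,u0:u1].reshape(-1,3).astype(int)
    ok=(Q[:,2]>.15)&(Q[:,2]<.162)&(m.min(1)>70)&(abs(Q[:,0]-.495)<.1)&(abs(Q[:,1]-.255)<.1)
    print(n,'held top',ok.sum(),cv2.minAreaRect(Q[ok][:,:2].astype(np.float32)*1000) if ok.sum()>5 else '')
    ok=(Q[:,2]>.10)&(Q[:,2]<.148)&(abs(Q[:,0]-.495)<.1)&(abs(Q[:,1]-.255)<.1)
    q=Q[ok]*1000; print(' side range', np.round(np.percentile(q,[1,99],axis=0)))
```

```text
[0.49183751 0.25589396 0.11367809] [-1.79963495e+02 -6.54602622e-02  1.77425261e+02] 0.05954342955098865 56.12534165382385
scene held top 130 ((522.7787475585938, 257.75225830078125), (61.56529998779297, 66.215576171875), 59.59960174560547)
 side range [[443. 215. 124.]
 [553. 295. 148.]]
side held top 307 ((500.6944274902344, 280.56591796875), (27.171016693115234, 111.87648010253906), 73.81725311279297)
 side range [[433. 280. 126.]
 [551. 297. 148.]]
```

Run:
```python
from h import *
a=np.radians(-2.7); e=np.array([np.cos(a),np.sin(a)]); f=np.array([-e[1],e[0]])
for n in('scene','side'):
    p,W=cloud(n)
    for nm,z0,z1 in(('stack',.005,.07),('held',.128,.152)):
        Q=W.reshape(-1,3); ok=(Q[:,2]>z0)&(Q[:,2]<z1)&(abs(Q[:,0]-.495)<.09)&(abs(Q[:,1]-.255)<.06)
        q=Q[ok][:,:2]*1000; t=q@e; s=q@f
        print(n,nm,ok.sum(),'long',np.round(np.percentile(t,[1,3,50,97,99]),1),'short',np.round(np.percentile(s,[1,3,50,97,99]),1), end=' ')
        m=abs(s-np.percentile(s,95))<6; k=np.polyfit(t[m],s[m],1); print('face slope deg',np.degrees(k[0]).round(2))
```

```text
scene stack 567 long [420.7 429.6 539.3 546.9 565.9] short [246.8 249.6 295.4 325.5 331.3] face slope deg -0.86
scene held 230 long [432.2 483.7 538.4 540.7 541.3] short [236.2 240.3 285.7 316.  318.2] face slope deg -6.91
side stack 2464 long [422.1 424.6 479.5 537.8 540.1] short [304.3 305.  307.3 309.8 310.3] face slope deg -1.14
side held 1055 long [419.3 421.5 478.4 535.1 537.4] short [303.5 304.  306.  318.  319.2] face slope deg -4.16
```

move_arm([
  [[-0.08, 0.03, 0], [0, 0, 0.1], 1],
  [[0, 0, 0.5], [0, 0, 0], 1],
  [[0, 0, 0.5], [0, 0, 0], 1],
  [[0, 0, 0.3], [0, 0, 0], 1],
  [[0, 0, 0.14], [0, 0, 0], 1],
  [[0, 0, 0], [0, 0, 0], 1],
  [[0, 0, 0], [0, 0, 0], 1],
])

```text
clock: 9.98
eef_pos: [0.4955, 0.2554, 0.0715]
eef_rot: [180.0, 0.0, 176.8]
ft_force: [-0.8, 0.4, -2.9]
gripper_width: 0.0595
grasp_force: 56.3
```

move_arm([
  [[0, 0, 0.06], [0, 0, 0], 1],
  [[0, 0, 0], [0, 0, 0], 1],
  [[0, 0, 0], [0, 0, 0], 1],
])

```text
clock: 10.23
eef_pos: [0.4953, 0.2556, 0.0698]
eef_rot: [180.0, 0.0, 176.8]
ft_force: [0.1, 0.7, -2.9]
gripper_width: 0.059
grasp_force: 56.3
```

move_arm([
  [[0, 0, 0.03], [0, 0, 0], 1],
  [[0, 0, 0], [0, 0, 0], 1],
  [[0, 0, 0], [0, 0, 0], -0.6],
  [[0, 0, 0], [0, 0, 0], -1],
  [[0, 0, 0], [0, 0, 0], -1],
  [[0, 0, 0], [0, 0, 0], -1],
  [[0, 0, 0], [0, 0, 0], -1],
  [[0, 0, 0], [0, 0, 0], -1],
])

```text
clock: 10.9
eef_pos: [0.4952, 0.2555, 0.0685]
eef_rot: [-180.0, 0.0, 176.8]
ft_force: [-1.2, 0.8, 0.2]
gripper_width: 0.0853
grasp_force: 0.0
```

move_arm([
  [[0, 0, -0.5], [0, 0, 0], -1],
  [[0, 0, -1], [0, 0, 0], -1],
  [[0, 0, -1], [0, 0, 0], -1],
  [[0, 0, -1], [0, 0, 0], -1],
  [[0, 0, -1], [0, 0, 0], 1],
  [[0, 0, -0.7], [0, 0, 0], 1],
  [[0, 0, 0], [0, 0, 1], 1],
  [[0, 0, 0], [0, 0, 0.88], 1],
])

```text
clock: 11.57
eef_pos: [0.4958, 0.2558, 0.2263]
eef_rot: [179.9, 0.2, 168.0]
ft_force: [0.0, 0.1, -0.8]
gripper_width: 0.0386
grasp_force: 0.0
```

Run:
```python
from h import *
s=get_state(); print(s['eef_pos'],s['eef_rot'],s['gripper_width'])
for n in('scene','side'):
    p,W=cloud(n)
    Q=W.reshape(-1,3)
    for z0,z1 in((.114,.126),(.074,.086)):
        m=p.reshape(-1,3).min(1)>0
        ok=(Q[:,2]>z0)&(Q[:,2]<z1)&(abs(Q[:,0]-.495)<.1)&(abs(Q[:,1]-.255)<.07)
        print(n,z0,ok.sum(),cv2.minAreaRect(Q[ok][:,:2].astype(np.float32)*1000) if ok.sum()>5 else '')
    if n=='side': print([ (z,np.round(np.percentile(Q[(abs(Q[:,2]-z)<.012)&(abs(Q[:,0]-.495)<.05)&(abs(Q[:,1]-.29)<.04)][:,1]*1000,[5,50,95]),1)) for z in(.02,.06,.1)])
```

```text
[0.49584404 0.25581208 0.22634785] [179.89239997   0.18687577 167.98129959] 0.03862373284485818
scene 0.114 1446 ((495.0732421875, 254.84483337402344), (60.93915557861328, 123.57160949707031), 88.11910247802734)
scene 0.074 93 ((508.98065185546875, 277.0970153808594), (50.79816818237305, 129.1519775390625), 60.69435119628906)
side 0.114 2766 ((493.9034118652344, 255.68588256835938), (63.16870880126953, 120.68534851074219), 87.57858276367188)
side 0.074 478 ((494.8384704589844, 284.0567626953125), (5.749673843383789, 120.03341674804688), 87.32844543457031)
[(0.02, array([280.6, 284.5, 288.2])), (0.06, array([281.5, 284.4, 287.1])), (0.1, array([282. , 284.7, 287.4]))]
```

move_arm([
  [[-0.99, -0.58, 0], [0, 0, 0], 1],
  [[-0.99, -0.58, 0], [0, 0, 0], 1],
  [[-0.99, -0.58, 0], [0, 0, 0], 1],
  [[-0.99, -0.58, 0], [0, 0, 0], 1],
  [[-0.99, -0.58, 0], [0, 0, 0], 1],
  [[-0.99, -0.58, 0], [0, 0, 0], 1],
  [[-0.99, -0.58, 0], [0, 0, 0], 1],
  [[0, 0, 0], [0, 0, 0], 1],
])

```text
clock: 12.33
eef_pos: [0.6769, 0.0883, 0.2223]
eef_rot: [-179.9, 0.0, 168.0]
ft_force: [0.3, -0.5, 0.3]
gripper_width: -0.0002
grasp_force: 0.0
```

move_arm([
  [[0, 0, 0.9], [0, 0, 0], 1],
  [[0, 0, 0.9], [0, 0, 0], 1],
  [[0, 0, 0.8], [0, 0, 0], 1],
  [[0, 0, 0], [0, 0, 0], 1],
  [[0, 0, 0], [0, 0, 0], 1],
])

```text
clock: 12.75
eef_pos: [0.6727, 0.0939, 0.1451]
eef_rot: [-179.9, -0.2, 168.3]
ft_force: [0.5, 0.7, 0.6]
gripper_width: -0.0
grasp_force: 0.0
```

move_arm([
  [[0.43, 0, 0], [0, 0, 0], 1],
  [[0.43, 0, 0], [0, 0, 0], 1],
  [[0.45, 0.01, 0], [0, 0, 0], 1],
  [[0.45, 0.01, 0], [0, 0, 0], 1],
  [[0.5, -0.2, 0], [0, 0, 0], 1],
  [[0.5, -0.2, 0], [0, 0, 0], 1],
  [[0.38, -0.35, 0], [0, 0, 0], 1],
  [[0.38, -0.35, 0], [0, 0, 0], 1],
])

```text
clock: 13.42
eef_pos: [0.5658, 0.084, 0.1498]
eef_rot: [179.9, 0.5, 168.3]
ft_force: [3.9, 0.8, 0.8]
gripper_width: -0.0003
grasp_force: 1.5
```

move_arm([
  [[0.15, -0.25, 0], [0, 0, 0], 1],
  [[0.15, -0.25, 0], [0, 0, 0], 1],
  [[0.06, -0.2, 0], [0, 0, 0], 1],
  [[0.06, -0.17, 0], [0, 0, 0], 1],
  [[0, 0, 0], [0, 0, 0], 1],
])

```text
clock: 13.83
eef_pos: [0.5458, 0.0598, 0.1467]
eef_rot: [-180.0, -0.0, 168.2]
ft_force: [0.2, 0.4, 0.2]
gripper_width: -0.0003
grasp_force: 0.0
```

move_arm([
  [[0, -0.1, 0], [0, 0, 0], 1],
  [[0, -0.1, 0], [0, 0, 0], 1],
  [[0, 0, 0], [0, 0, 0], 1],
])

```text
clock: 14.08
eef_pos: [0.5453, 0.0579, 0.1465]
eef_rot: [179.7, -0.0, 168.2]
ft_force: [2.6, 15.4, 1.8]
gripper_width: 0.0001
grasp_force: 7.3
```

```bash
cat > arm.py <<'E'
from h import *
s=get_state(); print(s['eef_pos'],s['ft_force'])
o=np.array([.619,.0227]); ex=np.array([.979,-.2045]); ey=np.array([.2045,.979])
for n in('scene','side'):
    p,W=cloud(n); Q=W.reshape(-1,3); r=Q[:,:2]-o; X=r@ex; Y=r@ey; rad=np.hypot(X,Y)
    c=215-45*rad*1000/105
    ok=(abs(Q[:,2]*1000-c)<12)&(rad>.03)&(rad<.1)&(Y<.05)&(X<.02)&(p.reshape(-1,3).min(1)>60)
    x,y=X[ok]*1000,Y[ok]*1000
    if ok.sum()>10:
        k=np.polyfit(x,y,1); print(n,ok.sum(),np.degrees(np.arctan(k[0])),k[1],x.min(),x.max(),np.median(y))
    z=Q[:,2]; t=(z>.185)&(z<.215)&(rad>.12)&(rad<.145); print('  tip',t.sum(),np.median(X[t])*1e3,np.median(Y[t])*1e3)
E
python3 arm.py
```

```text
[0.54530963 0.05788969 0.14647724] [ 2.64687654 15.36548434  1.75633582]
scene 65 -20.404339524981513 -13.917339243020896 -82.6325927220312 -30.519716121001842 2.5206706129138077
  tip 0 nan nan
side 106 -2.8648532974557015 1.9161743190979064 -99.18606896823661 -29.801990207804685 3.6408868344710825
  tip 84 -129.56034537319252 4.575105999359444
  return _methods._mean(a, axis=axis, dtype=dtype,
  ret = ret.dtype.type(ret / rcount)
```

move_arm([
  [[0, 0.5, 0], [0, 0, 0], 1],
  [[0, 1, 0], [0, 0, 0], 1],
  [[0, 0, -1], [0, 0, 0], 1],
  [[0, 0, -1], [0, 0, 0], 1],
  [[0, 0, -1], [0, 0, 0], 1],
  [[0, 0, -0.2], [0, 0, 1], 1],
  [[0, 0, 0], [0, 0, 1], 1],
  [[0, 0, 0], [0, 0, 1], 1],
])

```text
clock: 14.85
eef_pos: [0.5541, 0.0987, 0.2429]
eef_rot: [-180.0, 0.0, 154.2]
ft_force: [0.3, 0.0, -0.6]
gripper_width: -0.0003
grasp_force: 0.0
```

move_arm([
  [[0, 0, 0], [0, 0, 1], -1],
  [[0, 0, 0], [0, 0, 1], -1],
  [[0, 0, 0], [0, 0, 1], -1],
  [[0, 0, 0], [0, 0, 1], -1],
  [[0, 0, 0], [0, 0, 1], -1],
  [[0, 0, 0], [0, 0, 1], -1],
  [[0, 0, 0], [0, 0, 1], -1],
  [[0, 0, 0], [0, 0, 1], -1],
])

```text
clock: 15.52
eef_pos: [0.5537, 0.0986, 0.2418]
eef_rot: [-179.9, -0.0, 117.5]
ft_force: [-1.1, 0.5, -0.9]
gripper_width: 0.0854
grasp_force: 0.0
```

move_arm([
  [[0, 0, 0], [0, 0, 1], -1],
  [[0, 0, 0], [0, 0, 1], -1],
  [[0, 0, 0], [0, 0, 1], -1],
  [[0, 0, 0], [0, 0, 0], -1],
])

```text
clock: 15.85
eef_pos: [0.5538, 0.0987, 0.2418]
eef_rot: [-179.9, 0.0, 103.9]
ft_force: [0.5, 0.7, 0.2]
gripper_width: 0.0851
grasp_force: 0.0
```

```bash
python3 arm.py 2>/dev/null
python3 - <<'E'
from h import *
print(get_state()['eef_rot'])
W=cloud('scene')[1].reshape(-1,3)
o=np.array([.619,.0227]); r=W[:,:2]-o; rad=np.hypot(*r.T)
z=W[:,2]
for z0,z1,a,b in((.16,.185,.09,.115),(.185,.215,.115,.145),(.185,.205,.04,.075)):
    ok=(z>z0)&(z<z1)&(rad>a)&(rad<b); q=r[ok].mean(0); print(ok.sum(),q*1000,np.degrees(np.arctan2(q[1],q[0])))
ok=(z>.207)&(z<.235)&(rad<.03); print('collar',W[ok].mean(0)*1e3,cv2.minAreaRect(W[ok][:,:2].astype(np.float32)*1e3))
E
```

```text
[0.55375872 0.09866463 0.24182837] [0.46262562 0.69244424 0.20527952]
scene 66 1.156897043870569 3.645121252913254 -93.79228879709117 -29.893904600175595 3.123224961765305
  tip 0 nan nan
side 157 -1.13205236881403 1.8720701153484938 -99.21500361080996 -30.24807501239378 3.734660989231939
  tip 83 -129.6522258976194 4.764421823232725
[-1.79923083e+02  3.08228655e-03  1.04165053e+02]
5 [-89.67057343  20.17341279] 167.32111640643816
0 [nan nan] nan
63 [-55.40621164  13.4655647 ] 166.34004031653262
collar [620.41011199  24.34806046 222.45901079] ((613.3440551757812, 20.329910278320312), (43.9897346496582, 28.059499740600586), 7.10009765625)<stdin>:7: RuntimeWarning: Mean of empty slice.
  ret = um.true_divide(
```

move_arm([
  [[-0.91, -0.52, 0], [0, 0, 0], -1],
  [[-0.91, -0.52, 0], [0, 0, 0], -1],
  [[-0.91, -0.52, 0], [0, 0, 0], -1],
  [[-0.91, -0.52, 0], [0, 0, 0], -1],
  [[-0.91, -0.52, 0], [0, 0, 0], -1],
  [[-0.91, -0.52, 0], [0, 0, 0], -1],
  [[-0.91, -0.52, 0], [0, 0, 0], -1],
  [[-0.91, -0.52, 0], [0, 0, 0], -1],
])

```text
clock: 16.67
eef_pos: [0.4851, -0.1447, 0.2425]
eef_rot: [-180.0, 0.0, 104.1]
ft_force: [0.9, -0.2, 0.6]
gripper_width: 0.0851
grasp_force: 0.0
```

move_arm([
  [[-0.91, -0.52, 0], [0, 0, 0], -1],
  [[-0.91, -0.52, 0], [0, 0, 0], -1],
  [[-0.91, -0.52, 0], [0, 0, 0], -1],
  [[0, 0, 0], [0, 0, 0], -1],
  [[0, 0, 0], [0, 0, 0], -1],
  [[0, 0, 0], [0, 0, 0], -1],
])

```text
clock: 17.17
eef_pos: [0.4602, -0.2336, 0.2423]
eef_rot: [-180.0, -0.0, 104.0]
ft_force: [0.1, -0.3, -0.7]
gripper_width: 0.0857
grasp_force: 0.0
```

```bash
cat >> h.py <<'E'
from scipy.spatial.transform import Rotation
def wrist():
    s=get_state(); p,d=capture('wrist'); c=get_calibration('wrist'); T=np.array(c['T_tool_cam'])
    v,u=np.mgrid[0:480,0:640]
    n=cv2.undistortPoints(np.stack([u.ravel(),v.ravel()],1).astype(float)[:,None],c['mtx'],np.array(c['D'])).reshape(480,640,2)
    t=np.dstack([n*d[...,None],d])@T[:3,:3].T+T[:3,3]; t[d==0]=np.nan
    return s,p,t,t@Rotation.from_euler('xyz',s['eef_rot'],degrees=True).as_matrix().T+s['eef_pos']
E
python3 - <<'E'
from h import *
s,p,t,W=wrist(); print(s['eef_pos'],s['eef_rot'])
Q=W.reshape(-1,3); tt=t.reshape(-1,3)
ok=(Q[:,2]>.12)&(Q[:,2]<.155); q=Q[ok]*1000
print(ok.sum(),cv2.minAreaRect(q[:,:2].astype(np.float32)),'top',q[q[:,2]>q[:,2].max()-3].mean(0),q[:,2].max())
k=tt[ok]*1000
for x in range(-80,61,20):
    m=abs(k[:,0]-x)<5
    if m.sum(): print(x,m.sum(),'tool y',np.median(k[m,1]),'ztop',q[m,2].max())
E
```

```text
[ 0.46017441 -0.23363557  0.24234098] [-1.79990876e+02 -3.96702413e-02  1.04046072e+02]
1668 ((465.9737548828125, -258.7668762207031), (8.904747009277344, 125.28923797607422), 13.74699592590332) top [ 467.18426925 -263.39245759  147.77318659] 149.82546323263642
-80 101 tool y -0.9163825115917543 ztop 140.40017425064863
-60 108 tool y -0.9072722498483189 ztop 145.06219596724847
-40 125 tool y -0.8929039092367833 ztop 148.7143355159611
-20 154 tool y -0.5051300491769859 ztop 149.3188649882541
0 157 tool y -0.12633922447566 ztop 145.77096895195407
20 145 tool y -0.1273568327193669 ztop 141.60473299038298
40 20 tool y -0.10888484053731184 ztop 125.02413934624443
```

move_arm([
  [[0, 0, 1], [0, 0, 0], -1],
  [[0, 0, 1], [0, 0, 0], -1],
  [[0, 0, 1], [0, 0, 0], -1],
  [[0, 0, 0.8], [0, 0, 0], -1],
  [[0, 0, 0.48], [0, 0, 0], -1],
  [[0, 0, 0], [0, 0, 0], -1],
  [[0, 0, 0], [0, 0, 0], 1],
  [[0, 0, 0], [0, 0, 0], 1],
], force=80)

```text
clock: 17.88
eef_pos: [0.4612, -0.2338, 0.1153]
eef_rot: [179.9, 0.1, 104.1]
ft_force: [0.3, 0.1, 0.6]
gripper_width: 0.0637
grasp_force: 0.0
```

move_arm([
  [[0, 0, 0], [0, 0, 0], 1],
  [[0, 0, 0], [0, 0, 0], 1],
  [[0, 0, 0], [0, 0, 0], 1],
  [[0, 0, 0], [0, 0, 0], 1],
  [[0, 0, 0], [0, 0, 0], 1],
  [[0, 0, 0], [0, 0, 0], 1],
  [[0, 0, 0], [0, 0, 0], 1],
  [[0, 0, 0], [0, 0, 0], 1],
], force=80)

```text
clock: 18.55
eef_pos: [0.4606, -0.2342, 0.1148]
eef_rot: [179.9, 0.1, 104.0]
ft_force: [-0.0, 1.0, 5.3]
gripper_width: 0.0057
grasp_force: 78.5
```

move_arm([
  [[0, 0, 0], [0, 0, 0], 0.4],
  [[0, 0, 0], [0, 0, 0], 0.4],
  [[0, 0, 0], [0, 0, 0], 0.4],
  [[0, 0, 0.24], [0, 0, 0], 0.4],
  [[0, 0, 0], [0, 0, 0], 0.4],
  [[0, 0, 0], [0, 0, 0], 1],
  [[0, 0, 0], [0, 0, 0], 1],
  [[0, 0, 0], [0, 0, 0], 1],
])

```text
clock: 19.22
eef_pos: [0.4601, -0.234, 0.1067]
eef_rot: [-180.0, -0.0, 104.0]
ft_force: [0.5, 0.1, -2.0]
gripper_width: 0.0064
grasp_force: 78.0
```

move_arm([
  [[0, 0, 0], [0, 0, 0], 1],
  [[0, 0, 0], [0, 0, 0], 1],
  [[0, 0, 0], [0, 0, 0], 1],
  [[0, 0, 0], [0, 0, 0], 1],
])

```text
clock: 19.55
eef_pos: [0.4601, -0.234, 0.1068]
eef_rot: [-180.0, -0.0, 104.0]
ft_force: [0.4, 0.3, -2.8]
gripper_width: 0.0061
grasp_force: 78.0
```

Run:
```python
from h import *
s,p,t,W=wrist(); print(s['eef_pos'],s['gripper_width'],s['grasp_force'])
a,_=cloud('side'); 
im=np.hstack([cv2.resize(p[150:480,120:520],(400,330)),cv2.resize(a[120:280,300:420],(248,330))])
cv2.imwrite('pics/g2.png',im[...,::-1])
```

```text
[ 0.46009347 -0.23403295  0.10677766] 0.006050792919165138 77.97046422958374
```

View pics/g2.png

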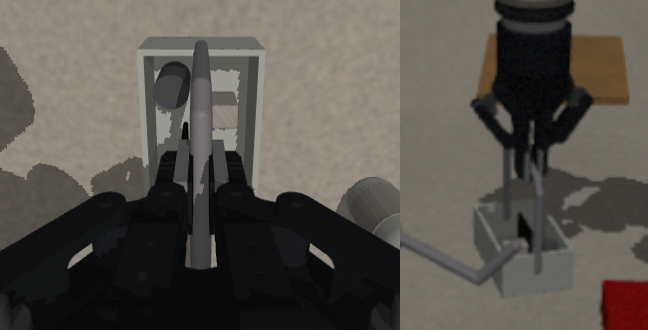

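move_arm([
  [[0, 0, -0.3], [0, 0, 0], 1],
  [[0, 0, -0.5], [0, 0, 0], 1],
  [[0, 0, -0.6], [0, 0, 0], 1],
  [[0, 0, -0.6], [0, 0, 0], 1],
  [[0, 0, -0.6], [0, 0, 0], 1],
  [[0, 0, -0.4], [0, 0, 0], 1],
  [[0, 0, 0], [0, 0, 0], 1],
  [[0, 0, 0], [0, 0, 0], 1],
])

```text
clock: 20.32
eef_pos: [0.4603, -0.2341, 0.1975]
eef_rot: [179.9, 0.1, 104.0]
ft_force: [0.4, 0.1, -3.5]
gripper_width: 0.0063
grasp_force: 78.2
```

```bash
cat > held.py <<'E'
from h import *
s,p,t,W=wrist(); print(s['eef_pos'],s['eef_rot'],s['ft_force'],s['ft_torque'],s['gripper_width'])
tt=t.reshape(-1,3)*1000; Q=W.reshape(-1,3)*1000
ok=(abs(tt[:,1])<8)&(tt[:,0]>-90)&(tt[:,0]<75)&(tt[:,2]>-45)&(tt[:,2]<40)&(p.reshape(-1,3).min(1)>45)
k=tt[ok]
for x in range(-80,61,10):
    m=abs(k[:,0]-x)<3
    if m.sum()>3: print(x,m.sum(),'y',np.median(k[m,1]).round(1),'ztop',np.percentile(k[m,2],3).round(1))
E
python3 held.py
```

```text
[ 0.46034706 -0.2341155   0.19752281] [1.79945716e+02 6.63663663e-02 1.04015889e+02] [ 0.43443078  0.12440229 -3.46400814] [ 0.12913777  0.06428422 -0.04476306] 0.006308434545501191
-40 110 y -0.8 ztop -40.5
-30 255 y -0.3 ztop -42.2
-20 223 y -0.3 ztop -40.9
-10 223 y -0.4 ztop -39.3
0 237 y -0.4 ztop -37.7
10 784 y 0.4 ztop -44.0
20 339 y -0.7 ztop -34.2
30 476 y -0.4 ztop -31.7
40 277 y -0.3 ztop -16.4
```

move_arm([
  [[0, 0, 0], [0, 0, 0.7], 1],
  [[0, 0, 0], [0, 0, 1], 1],
  [[0, 0, 0], [0, 0, 1], 1],
  [[0, 0, 0], [0, 0, 1], 1],
  [[0, 0, 0], [0, 0, 1], 1],
  [[0, 0, 0], [0, 0, 0.9], 1],
  [[0.5, -0.3, 0], [0, 0, 0], 1],
  [[0.8, -0.5, 0], [0, 0, 0], 1],
])

```text
clock: 21.03
eef_pos: [0.4445, -0.192, 0.1954]
eef_rot: [-179.9, 0.0, 78.2]
ft_force: [0.2, 0.2, -2.7]
gripper_width: 0.0058
grasp_force: 78.2
```

move_arm([
  [[0.9, -0.5, 0], [0, 0, 0], 1],
  [[0.9, -0.5, 0], [0, 0, 0], 1],
  [[0.9, -0.5, 0], [0, 0, 0], 1],
  [[0.9, -0.5, 0], [0, 0, 0], 1],
  [[0.9, -0.1, 0], [0, 0, 0], 1],
  [[0.9, 0, 0], [0, 0, 0], 1],
  [[0.7, 0, 0], [0, 0, 0], 1],
  [[0.3, 0, 0], [0, 0, 0], 1],
])

```text
clock: 21.7
eef_pos: [0.4212, 0.0121, 0.1961]
eef_rot: [-179.9, -0.0, 78.5]
ft_force: [-0.3, -0.8, -3.1]
gripper_width: 0.0064
grasp_force: 78.2
```

move_arm([
  [[0.6, 0, 0], [0, 0, 0], 1],
  [[0.8, 0, 0], [0, 0, 0], 1],
  [[0.7, 0, 0], [0, 0, 0], 1],
  [[0.3, 0, 0], [0, 0, 0], 1],
  [[0, 0, 0], [0, 0, 0], 1],
  [[0, 0, 0], [0, 0, 0], 1],
  [[0, 0, 0], [0, 0, 0], 1],
])

```text
clock: 22.28
eef_pos: [0.4359, 0.0793, 0.1965]
eef_rot: [-180.0, 0.1, 78.3]
ft_force: [-0.0, 0.1, -3.2]
gripper_width: 0.0063
grasp_force: 78.3
```

```bash
python3 held.py
python3 - <<'E'
from h import *
o=np.array([.619,.0227]); ex=np.array([.979,-.2045]); ey=np.array([.2045,.979])
for n in('side','scene'):
    p,W=cloud(n); Q=W.reshape(-1,3)
    if n=='side': cv2.imwrite('pics/s3.png',cv2.resize(p[120:370,200:480],(672,600))[...,::-1])
    r=Q[:,:2]-o; X=r@ex*1e3; Y=r@ey*1e3; Z=Q[:,2]*1e3
    for nm,m in(('caddy rim',(Z>120)&(Z<146)&(X<-130)&(X>-250)&(abs(Y)<90)&(p.reshape(-1,3).min(1)>50)),('caddy low',(Z>88)&(Z<120)&(X<-130)&(X>-250)&(abs(Y)<90)),('hook',(Z>160)&(Z<215)&(X>-142)&(X<-90)&(abs(Y)<12))):
        if m.sum()>5: print(n,nm,m.sum(),'X',np.percentile(X[m],[1,50,99]).round(),'Y',np.percentile(Y[m],[1,50,99]).round(),'Z',np.percentile(Z[m],[1,50,99]).round(),cv2.minAreaRect(np.c_[X[m],Y[m]].astype(np.float32)))
E
```

```text
[0.43590813 0.07926789 0.19652875] [-1.79955475e+02  5.04726097e-02  7.83239815e+01] [-0.02331715  0.12364797 -3.20957695] [0.06986083 0.01606956 0.04169899] 0.006271057875965193
-40 109 y -0.0 ztop -40.5
-30 246 y -0.0 ztop -42.0
-20 217 y -0.5 ztop -41.0
-10 226 y -0.1 ztop -39.2
0 231 y -0.1 ztop -37.6
10 776 y -0.1 ztop -44.1
20 335 y -0.1 ztop -34.0
30 485 y -0.4 ztop -31.4
40 209 y -0.5 ztop -15.8
side caddy rim 1403 X [-231. -193. -152.] Y [-75.  23.  56.] Z [120. 134. 144.] ((-191.4619903564453, -9.86663818359375), (136.9637451171875, 79.13568115234375), 89.92132568359375)
side caddy low 1396 X [-231. -193. -154.] Y [-75.  10.  56.] Z [ 92. 104. 120.] ((-191.8798370361328, -10.068641662597656), (78.83885192871094, 134.1342010498047), 0.018062394112348557)
side hook 212 X [-139. -116.  -91.] Y [-1.  4.  8.] Z [167. 185. 209.] ((-114.86959838867188, 2.9401113986968994), (10.118535995483398, 49.176658630371094), 89.12015533447266)
scene caddy rim 953 X [-230. -182. -149.] Y [-76.   5.  55.] Z [120. 132. 144.] ((-190.63555908203125, -10.468818664550781), (85.48886108398438, 136.08836364746094), 0.061176277697086334)
scene caddy low 1211 X [-229. -195. -149.] Y [-74. -16.  55.] Z [ 89. 102. 119.] ((-189.17320251464844, -9.817276000976562), (131.47979736328125, 82.01618194580078), 89.68685150146484)
scene hook 128 X [-135. -116.  -90.] Y [-3.  3.  6.] Z [170. 188. 212.] ((-112.68278503417969, 1.5075769424438477), (45.024253845214844, 10.547456741333008), 3.419093132019043)
```

View pics/s3.png

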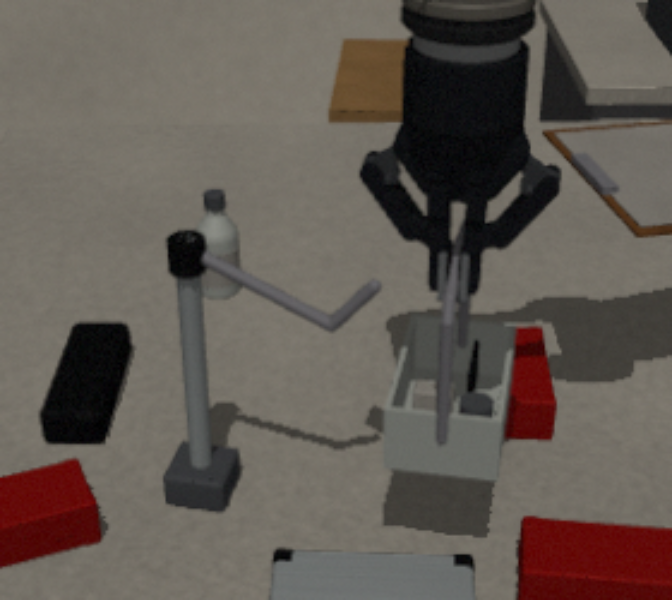

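The side crop shows the caddy upright in the gripper at about (450,380), with the hook seat at (332,325) and its open tip at (377,287). The handle bar is above and outside the tip, as planned.

move_arm([
  [[0.4, 0.1, 0], [0, 0, 0], 1],
  [[0, 0.4, 0], [0, 0, 0], 1],
  [[0, 0.6, 0], [0, 0, 0], 1],
  [[0, 0.7, 0], [0, 0, 0], 1],
  [[0, 0.6, 0], [0, 0, 0], 1],
  [[0, 0.4, 0], [0, 0, 0], 1],
  [[0, 0.05, 0], [0, 0, 0], 1],
  [[0, 0, 0], [0, 0, 0], 1],
])

```text
clock: 23.1
eef_pos: [0.5223, 0.0741, 0.1965]
eef_rot: [-179.9, 0.0, 78.3]
ft_force: [-1.3, 0.2, -3.3]
gripper_width: 0.0063
grasp_force: 78.2
```

move_arm([
  [[0, 0, 0], [0, 0, 0], 1],
  [[0, 0, 0.4], [0, 0, 0], 1],
  [[0, 0, 0.5], [0, 0, 0], 1],
  [[0, 0, 0.4], [0, 0, 0], 1],
  [[0, 0, 0.2], [0, 0, 0], 1],
  [[0, 0, 0], [0, 0, 0], 1],
  [[0, 0, 0], [0, 0, 0], 1],
])

```text
clock: 23.68
eef_pos: [0.5221, 0.0748, 0.1523]
eef_rot: [-180.0, 0.0, 78.4]
ft_force: [1.8, -0.1, -2.9]
gripper_width: 0.0061
grasp_force: 78.2
```

```bash
cat > chk.py <<'E'
from h import *
s=get_state(); print(s['eef_pos'],s['ft_force'],s['clock'])
o=np.array([.619,.0227]); ex=np.array([.979,-.2045]); ey=np.array([.2045,.979])
for n in('side','scene'):
    p,W=cloud(n); Q=W.reshape(-1,3)
    if n=='side': cv2.imwrite('pics/s4.png',cv2.resize(p[120:370,200:480],(672,600))[...,::-1])
    r=Q[:,:2]-o; X=r@ex*1e3; Y=r@ey*1e3; Z=Q[:,2]*1e3
    m=(Z>45)&(Z<92)&(X<-30)&(X>-200)&(abs(Y)<100); print(n,'caddy',m.sum(),cv2.minAreaRect(np.c_[X[m],Y[m]].astype(np.float32)),np.percentile(Z[m],99))
    for sg in (-1,1):
        e=m&(Z>70)&(X<-60)&(sg*(Y)>45); print('  rimtop y side',sg,e.sum(),np.percentile(Z[e],98) if e.sum() else '')
    m=(Z>160)&(Z<215)&(X>-142)&(X<-90)&(abs(Y)<12)
    if m.sum()>5: print('  hook',m.sum(),np.percentile(X[m],[1,99]),np.percentile(Y[m],[1,50,99]))
E
python3 chk.py
```

```text
[0.52208483 0.07483452 0.15225343] [ 1.78006153 -0.09666189 -2.88478964] 23.6833
side caddy 2441 ((-105.11067199707031, 4.1891632080078125), (80.72920227050781, 133.533447265625), 0.026711320504546165) 91.60792540549585
  rimtop y side -1 310 91.63654973343682
  rimtop y side 1 521 91.59760733072062
  hook 18 [-125.71751613 -102.53173713] [1.64668848 5.19878234 8.99872857]
scene caddy 1775 ((-101.93253326416016, 2.9495697021484375), (83.29395294189453, 132.6515655517578), 0.7775469422340393) 91.34759712647742
  rimtop y side -1 46 91.88724972932695
  rimtop y side 1 190 91.44285525467038
```

move_arm([
  [[0, 0, 0.15], [0, 0, 0], 1],
  [[0, 0, 0.15], [0, 0, 0], 1],
  [[0, 0, 0], [0, 0, 0], 1],
  [[0, 0, 0], [0, 0, 0], 1],
])

```text
clock: 24.12
eef_pos: [0.5242, 0.0746, 0.1439]
eef_rot: [179.7, -0.0, 78.4]
ft_force: [5.2, -0.6, 0.9]
gripper_width: 0.0061
grasp_force: 78.9
```

move_arm([
  [[0, 0, 0.06], [0, 0, 0], 1],
  [[0, 0, 0], [0, 0, 0], 1],
  [[0, 0, 0], [0, 0, 0], 1],
])

```text
clock: 24.37
eef_pos: [0.5245, 0.0745, 0.1428]
eef_rot: [179.7, -0.0, 78.4]
ft_force: [5.3, -0.4, 6.6]
gripper_width: 0.0061
grasp_force: 79.7
```

move_arm([
  [[0, 0.08, -0.03], [0, 0, 0], 1],
  [[0, 0, 0], [0, 0, 0], 1],
  [[0, 0, 0], [0, 0, 0], 0.85],
  [[0, 0, 0], [0, 0, 0], 0.7],
  [[0, 0, 0], [0, 0, 0], 0.5],
  [[0, 0, 0], [0, 0, 0], 0.3],
  [[0, 0, 0], [0, 0, 0], 0.1],
  [[0, 0, 0], [0, 0, 0], 0],
])

```text
clock: 25.03
eef_pos: [0.5243, 0.0743, 0.1416]
eef_rot: [-179.9, 0.0, 78.3]
ft_force: [0.5, 0.6, -0.5]
gripper_width: 0.0428
grasp_force: 0.0
```

```bash
python3 chk.py; python3 -c "
from cell import get_state as g; print(g()['gripper_width'])"
```

```text
[0.52430891 0.0742855  0.14161282] [ 0.54487645  0.58666019 -0.50301594] 25.0333
side caddy 2488 ((-103.07217407226562, 1.8234786987304688), (81.44214630126953, 136.13421630859375), 0.18127195537090302) 88.7959978732949
  rimtop y side -1 317 88.12626748380303
  rimtop y side 1 527 89.40951888013723
  hook 144 [-138.9646574   -90.49916926] [-10.41443889   4.16078034  11.07843922]
scene caddy 1340 ((-100.17232513427734, 2.1242752075195312), (84.79716491699219, 135.706787109375), 1.0809588432312012) 90.02301304906541
  rimtop y side -1 54 90.44692373177679
  rimtop y side 1 205 90.98414293580504
0.042567938587697605
```

View pics/s4.png

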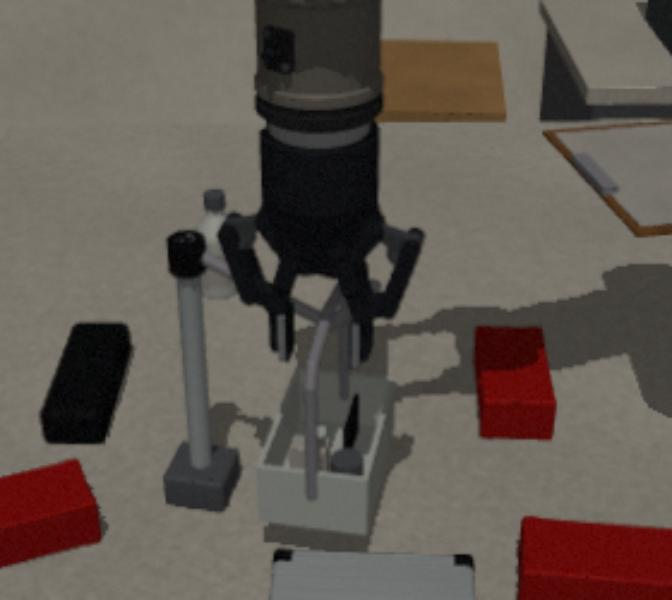

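The caddy hangs in the hook at (320,330), upright, with the open fingers astride the handle. I'll retreat straight up.

move_arm([
  [[0, 0, -0.2], [0, 0, 0], 0],
  [[0, 0, -0.4], [0, 0, 0], 0],
  [[0, 0, -0.6], [0, 0, 0], 0],
  [[0, 0, -0.8], [0, 0, 0], 0],
  [[0, 0, -1], [0, 0, 0], 0],
  [[0, 0, -1], [0, 0, 0], 0],
  [[0, 0, -1], [0, 0, 0], 0],
  [[0, 0, 0], [0, 0, 0], 0],
])

```text
clock: 25.8
eef_pos: [0.527, 0.0743, 0.2988]
eef_rot: [179.4, -0.1, 78.4]
ft_force: [0.1, 0.4, 0.3]
gripper_width: 0.0423
grasp_force: 0.0
```

move_arm([
  [[0, -1, 0], [0, 0, 0], 0],
  [[0, -1, 0], [0, 0, 0], 0],
  [[0, -1, 0], [0, 0, 0], 0],
  [[0, 0, 0], [0, 0, 0], 0],
  [[0, 0, 0], [0, 0, 0], 0],
  [[0, 0, 0], [0, 0, 0], 0],
  [[0, 0, 0], [0, 0, 0], 0],
  [[0, 0, 0], [0, 0, 0], 0],
])

```text
clock: 26.47
eef_pos: [0.4374, 0.0922, 0.2917]
eef_rot: [-180.0, 0.0, 78.3]
ft_force: [0.8, 0.1, 0.1]
gripper_width: 0.043
grasp_force: 0.0
```

```bash
python3 chk.py; python3 arm.py 2>/dev/null
python3 - <<'E'
from h import *
for n in('scene','side'):
    p,W=cloud(n); Q=W.reshape(-1,3)
    ok=(Q[:,2]>.114)&(Q[:,2]<.126)&(abs(Q[:,0]-.495)<.1)&(abs(Q[:,1]-.255)<.07)
    print(n,cv2.minAreaRect(Q[ok][:,:2].astype(np.float32)*1000))
    ok=(Q[:,2]>.160)&(Q[:,2]<.2)&(abs(Q[:,0]-.517)<.03)&(abs(Q[:,1]-.045)<.06); q=Q[ok]; i=np.argsort(q[:,2])
    k=Q[(Q[:,2]>.15)&(Q[:,2]<.195)&(abs(Q[:,1]-.045)<.07)&(abs(Q[:,0]-.516)<.02)]*1000
    print(len(k),np.percentile(k[:,2],[50,95,99]),k.mean(0))
E
```

```text
[0.43739672 0.09222092 0.29171668] [0.77316285 0.14740094 0.0559334 ] 26.4667
side caddy 2464 ((-103.27075958251953, 1.2888031005859375), (81.10140991210938, 137.1210174560547), 0.5805206298828125) 88.69581478001395
  rimtop y side -1 329 89.01925540746035
  rimtop y side 1 510 88.76244551525359
  hook 220 [-138.99564382  -90.71138453] [-8.91237719  4.66092395 10.62268657]
scene caddy 1560 ((-100.8807373046875, 1.2333984375), (82.9478759765625, 134.0837860107422), 0.9598796367645264) 89.74093227465215
  rimtop y side -1 107 90.74744755341034
  rimtop y side 1 199 89.02182073043498
  hook 151 [-134.94295101  -91.94711672] [-10.03639626   2.74134014  11.71095923]
[0.43714035 0.09226581 0.29163248] [ 0.83918196 -0.90059618 -0.383331  ]
scene 155 0.3549310960353734 2.111543832634947 -99.38019771955253 -30.63251255391844 2.2748637087954915
  tip 50 -127.70800970512522 2.5027164600872
side 260 -0.5617993997194268 2.4046067876115464 -99.34544264996353 -30.057634508872162 3.642341047819635
  tip 85 -129.58249691003311 5.465351455694181
scene ((495.6534423828125, 254.79330444335938), (60.49884796142578, 122.7274398803711), 87.86135864257812)
342 [179.33551749 189.6287803  194.52228649] [520.93203845  48.28267864 178.32693064]
side ((493.79095458984375, 256.02618408203125), (62.33483123779297, 120.92747497558594), 87.22894287109375)
435 [178.23662049 189.46028057 194.24881692] [519.88991784  60.94022581 176.31827964]
```

View pics/s4.png

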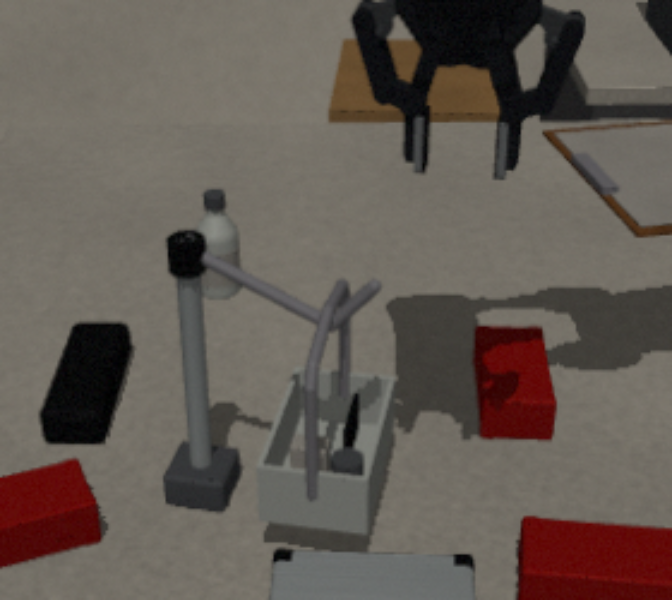

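The caddy hangs free and upright in the hook at (330,320), and the robot is clear of it. I'll let it settle briefly, then hand in.

move_arm([
  [[0, 0, 0], [0, 0, 0], 0],
  [[0, 0, 0], [0, 0, 0], 0],
  [[0, 0, 0], [0, 0, 0], 0],
  [[0, 0, 0], [0, 0, 0], 0],
  [[0, 0, 0], [0, 0, 0], 0],
  [[0, 0, 0], [0, 0, 0], 0],
  [[0, 0, 0], [0, 0, 0], 0],
  [[0, 0, 0], [0, 0, 0], 0],
])

```text
clock: 27.43
eef_pos: [0.4366, 0.0924, 0.292]
eef_rot: [180.0, 0.0, 78.3]
ft_force: [0.4, -0.4, -0.2]
gripper_width: 0.0426
grasp_force: 0.0
```

```bash
python3 -c "
from cell import job_done; print(job_done())"
```

```text
the job is handed in; nothing more can be done
None
```

I handed the job in at about 27 s, with no verdict returned: by the cameras the loose case is flush on the stack, the hook arm is out at its stop, and the caddy hangs free and upright by the middle of its handle.

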